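# Line up capacitors by height on a test rail

## Task

Line up the four blue can capacitors from the cutting mat on the round rubber pads of the aluminium test rail in order of height: the tallest on the pad next to the green terminal block, then the next tallest, and so on down to the shortest on the pad farthest from the block. Stand each one upright in the middle of its pad, never tipping one over, and leave them all standing there released.

Things in the scene. Friction and masses are not known exactly. Their poses are not given: they have to be found in the camera images.
- cap34_mid (a point): The shortest of four loose can capacitors, standing upright on the black cutting mat (3 mm thick, lying on the bench, with other small parts on it up to 24 mm high): a blue cylinder 25 mm in diameter and 34 mm high, with two small brass screw terminals that stand another 4 mm above its grey top. The point is the centre of the cylinder, 17 mm above its flat underside; its z axis runs along the can, upward.
- cap46_mid (a point): The second shortest of four loose can capacitors, standing upright on the black cutting mat (3 mm thick, lying on the bench, with other small parts on it up to 24 mm high): a blue cylinder 30 mm in diameter and 46 mm high, with two small brass screw terminals that stand another 4 mm above its grey top. The point is the centre of the cylinder, 23 mm above its flat underside; its z axis runs along the can, upward.
- cap58_mid (a point): The second tallest of four loose can capacitors, standing upright on the black cutting mat (3 mm thick, lying on the bench, with other small parts on it up to 24 mm high): a blue cylinder 35 mm in diameter and 58 mm high, with two small brass screw terminals that stand another 4 mm above its grey top. The point is the centre of the cylinder, 29 mm above its flat underside; its z axis runs along the can, upward.
- cap70_mid (a point): The tallest of four loose can capacitors, standing upright on the black cutting mat (3 mm thick, lying on the bench, with other small parts on it up to 24 mm high): a blue cylinder 40 mm in diameter and 70 mm high, with two small brass screw terminals that stand another 4 mm above its grey top. The point is the centre of the cylinder, 35 mm above its flat underside; its z axis runs along the can, upward.
- pad_a_top (a point): Round black rubber pad, 48 mm in diameter, with a brass dot at its centre, at one end of the row; one of four equal ones (a, b, c, d) in a straight row along the fixed flat aluminium test rail (310 x 64 mm, its top 8 mm above the bench). The point is the centre of the pad's top face, 2 mm above the rail and 10 mm above the bench; its x axis runs along the row from a to d.
- pad_b_top (a point): Round black rubber pad, 48 mm in diameter, with a brass dot at its centre, an inner pad, 62 mm from pad a; one of four equal ones (a, b, c, d) in a straight row along the fixed flat aluminium test rail (310 x 64 mm, its top 8 mm above the bench). The point is the centre of the pad's top face, 2 mm above the rail and 10 mm above the bench; its x axis runs along the row from a to d.
- pad_c_top (a point): Round black rubber pad, 48 mm in diameter, with a brass dot at its centre, an inner pad, 62 mm from pad b; one of four equal ones (a, b, c, d) in a straight row along the fixed flat aluminium test rail (310 x 64 mm, its top 8 mm above the bench). The point is the centre of the pad's top face, 2 mm above the rail and 10 mm above the bench; its x axis runs along the row from a to d.
- pad_d_top (a point): Round black rubber pad, 48 mm in diameter, with a brass dot at its centre, the other end pad, 62 mm from pad c; one of four equal ones (a, b, c, d) in a straight row along the fixed flat aluminium test rail (310 x 64 mm, its top 8 mm above the bench). The point is the centre of the pad's top face, 2 mm above the rail and 10 mm above the bench; its x axis runs along the row from a to d.
- block_top (a point): Green terminal block with four brass screws, 22 mm along the rail, 56 mm across it, 22 mm high, fixed on the rail beyond one end of the row, 46 mm from the centre of the nearest pad; it may be beyond pad a or beyond pad d (the other end carries a low steel plate). The point is the centre of its top face.

How it is judged:
By the outcome, as a careful person would: the job done as asked, in the order asked, and still so for the second after the job is handed in, with the robot touching nothing.
It also fails if it takes over 122 s, if anything falls off the work surface, if the arm or the gripper's body presses on something with over 40 N, if the wrist force passes 120 N, or if a joint passes its speed limit or range.

## Robot

A 6-joint arm with a two-finger parallel gripper is mounted at the origin on the work surface. World frame = base frame: x ahead of the robot, y to its left, z up, the work surface at z = 0. Lengths are in m, angles in degrees, forces in N, time in s.
With the tool pointing down it reaches from about 0.325 to 0.875 m from the base axis. Payload 4.4 kg.
Tool frame: the origin (TCP) lies midway between the tips of the shut fingers; the grasp point (between the pads) lies 19 mm behind it; z points along the fingers, y is the line along which they close (so a half turn about z gives the same grasp; the last joint's range is limited). The gripper opens to 85 mm and grips with 20 to 120 N. Pads are 22 mm wide; open, the fingers measure 114 mm over their backs; the gripper's body (76 mm by 85 mm) begins 54 mm behind the grasp point. The pads swing forward as they close: fully open they stand 13 mm farther back than shut.
Start: joints at [-78.982, 11.837, 88.321, -0, 79.842, -8.623], TCP at [0.193, -0.542, 0.231] pointing down, gripper open.
Joint ranges: [-156.59, 156.59], [-49.26, 127.26], [12.9, 141.05], [-63.56, 243.56], [4.71, 150.69], [-161.64, 161.64]. Speed limits (degrees/s): [159.86, 159.86, 180, 180, 180, 180].

## Interface

Orientations are given as a 3x3 rotation matrix whose columns are the frame's x, y, z axes.
In Python, from station import status, optics, sign_off gives the robot as it stands. The module is installed in compiled form; this text tells all that it offers.
- The arm moves only by the tool step_arm, never from a script. Its argument "plan" is one flat list of numbers, 5 for each row, row after row: the shift along the world's x, y, z normalised to -1 to 1, where 1 is 0.25 m, then the turn about the world's z normalised to -1 to 1, where 1 is 30 degrees, then the opening, from -1 (shut) to 1 (fully open). A call has 1 to 10 rows; each row is the pose to reach, as a shift and turn from the pose commanded when the call began; what a row does not reach only later rows make up. A row lasts 1/10 s, in which the tool goes at most 50 mm and 8.59 degrees, less where a joint would pass 70% of its speed; a pose out of reach is approached as far as the arm can. A call with a number of a shift or a turn outside -1 to 1 is refused whole. A call with a gripper value outside its range is refused whole. The fingers move at their own pace and stop on an object; "force" is the grip in N (left out, the last holds). Time passes only in rows, so rows that repeat a pose let the fingers close. It gives the time, the measured TCP pose, the force, the opening and the grip force at its end, in the units of the state.
- status.read_state(): the state, without advancing time (a new reading comes with each control period).
- optics.camera(name): name is "scene" or "side" or "wrist"; returns a dict with "color" (384x512x3 uint8, red, green, blue), "fx", "fy", "cx", "cy" (pixels), "extrinsics" (4x4, takes a point from world to camera coordinates); the wrist camera has in their place "tool_from_camera" (4x4, takes a point from camera to tool coordinates, whose origin is the TCP and whose axes are the flange's). Camera axes: x right, y up, looking along -z (the intrinsics and any distortion apply to the point x, -y, -z); pixel columns grow to the right and rows downward; lengths in m; the calibration is good to about 2 mm. A picture is of the moment at which its call begins: read the wrist's pose just before it. There is no depth.
- sign_off(): hands the job in; it is judged then, once.
The state is a dict: "time_s": time; "q": joint angles; "qvel": joint speeds; "effort": joint torques, N m; "eef_pos": TCP position; "ee_rot": TCP orientation; "ft_force": force on the tool from outside, world axes, zero at the start; "moment": the same for the moment, N m; "gripper_width": finger opening in m; "finger_force": force on a finger pad.
Only numpy, scipy, OpenCV 4.12 (cv2) and the standard library are available. Lean on these libraries where they do the work, as an engineer would, in place of code of your own. Each camera call takes 0.05 s, during which the arm holds its last target. There are 200 camera calls.

## Working session

There is one attempt and no reset: what is moved stays moved. The work goes in short steps, Python scripts to look and compute and a tool call to move; the robot and the scene stay as the last step left them, time stands still between calls to the robot, and variables do not carry over. Pictures are saved under pics/ and viewed, at most 14 in all, crops included, and the job is handed in when it is done.

Besides the shell and the picture viewer there is one more tool, called after "Request:" as name(argument=value, ...) on one line, values as JSON. step_arm: Moves the arm, as the interface text tells. Its arguments: {"type":"object","properties":{"plan":{"type":"array"},"force":{"type":"number"}},"required":["plan"]}

```bash
mkdir -p pics; python3 - <<'E'
from station import status, optics
import cv2,json,numpy as np
s=status.read_state();print(s)
for n in ["scene","side","wrist"]:
    c=optics.camera(n);cv2.imwrite(f"pics/{n}0.png",cv2.resize(c["color"][:,:,::-1],(800,600),interpolation=cv2.INTER_CUBIC))
    print(n,{k:(v if not hasattr(v,'shape') else v.round(4).tolist()) for k,v in c.items() if k!="color"})
E
```

```text
{'time_s': 0.0, 'q': array([-7.89786507e+01,  1.18843472e+01,  8.84071293e+01,  2.88107518e-03,
        7.98423306e+01, -8.62333727e+00]), 'qvel': array([-0.08206771,  0.01295419,  0.01066182,  0.03916275,  0.03915912,
        0.04654612]), 'effort': array([-1.26693307e-03, -3.83036542e+01, -2.91597515e+01, -4.18580894e-04,
        1.05780736e-02, -6.15109585e-06]), 'eef_pos': array([ 0.19315807, -0.54076086,  0.23010552]), 'ee_rot': array([[ 9.41798618e-01,  3.36177340e-01, -3.97881118e-04],
       [ 3.36177339e-01, -9.41795890e-01,  2.30176162e-03],
       [ 3.99077298e-04, -2.30155453e-03, -9.99997272e-01]]), 'ft_force': array([-0.22146581, -0.36817161, -0.30906485]), 'moment': array([ 0.07776479, -0.0281216 ,  0.03161766]), 'finger_force': 0.0, 'gripper_width': 0.08528675960146137}
scene {'fx': 364.12135857763843, 'fy': 364.12135857763843, 'cx': 260.8581054895288, 'cy': 189.17373728238405, 'extrinsics': [[-0.3843, 0.9232, 0.0036, 0.2231], [-0.6605, -0.2776, 0.6976, 0.2995], [0.645, 0.2657, 0.7165, -1.124], [0.0, 0.0, 0.0, 1.0]]}
side {'fx': 357.9770401756297, 'fy': 357.9770401756297, 'cx': 253.10787221877663, 'cy': 196.265065802044, 'extrinsics': [[0.9558, -0.2939, -0.0102, -0.5047], [0.1891, 0.5875, 0.7868, -0.1524], [-0.2252, -0.754, 0.6171, -0.8046], [0.0, 0.0, 0.0, 1.0]]}
wrist {'fx': 265.1105499306707, 'fy': 265.1105499306707, 'cx': 256.4436909934963, 'cy': 194.69368489731588, 'tool_from_camera': [[-0.0005, 0.95, 0.3121, 0.0805], [1.0, 0.0, 0.0015, -0.0012], [0.0014, 0.3121, -0.95, -0.1422], [0.0, 0.0, 0.0, 1.0]]}
```

View pics/scene0.png

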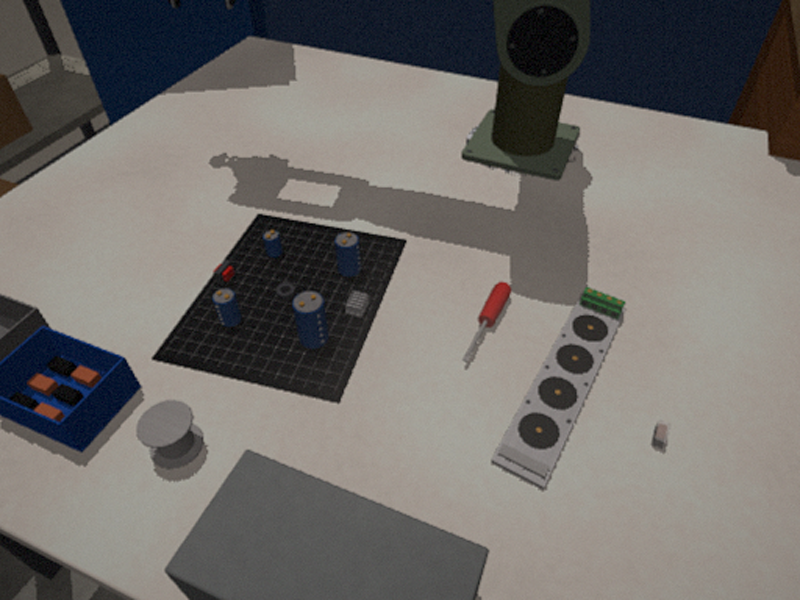

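View pics/side0.png

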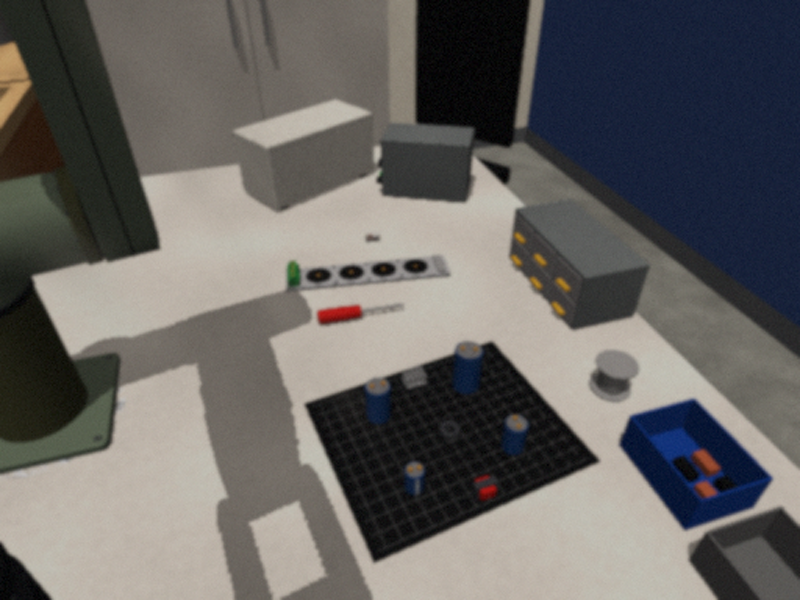

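The scene view shows the four cans on the mat, with tops at (309,298), (347,240), (224,295) and (271,234) from tallest to shortest. The rail pads are at (590,327) to (539,430), and the block is at the near-robot end. The side view agrees. I'll intersect these pixels with the known heights.

```bash
cat > h.py <<'E'
import numpy as np, cv2
from station import status, optics
def ray(c,u,v,s=None):
    d=np.array([(u-c["cx"])/c["fx"],-(v-c["cy"])/c["fy"],-1.])
    if "extrinsics" in c: T=np.linalg.inv(c["extrinsics"])
    else:
        W=np.eye(4);W[:3,:3]=s["ee_rot"];W[:3,3]=s["eef_pos"];T=W@c["tool_from_camera"]
    return T[:3,3],T[:3,:3]@d
def atz(c,u,v,z,s=None):
    o,d=ray(c,u,v,s);return (o+d*(z-o[2])/d[2])[:2]
def proj(c,p,s):
    W=np.eye(4);W[:3,:3]=s["ee_rot"];W[:3,3]=s["eef_pos"]
    q=np.linalg.inv(W@c["tool_from_camera"])@np.append(p,1)
    return c["cx"]-c["fx"]*q[0]/q[2], c["cy"]+c["fy"]*q[1]/q[2]
def shot(name,fn,box=None):
    s=status.read_state();c=optics.camera("wrist" if name=="wrist" else name)
    im=c["color"][:,:,::-1]
    cv2.imwrite(fn,cv2.resize(im,(800,600),interpolation=cv2.INTER_CUBIC));return s,c
E
python3 - <<'E'
from h import *
P={"scene":[(309,298),(347,240),(224,295),(271,234),(590,327),(575,358),(557,392),(539,430)],
"side":[(468,350),(377,385),(516,422),(415,468),(319,275),(351,272),(384,269),(416,266)]}
Z=[.073,.061,.049,.037]+[.01]*4
for n in P:
    c=optics.camera(n)
    print(n,[atz(c,(u+.5)/1.5625-.5,(v+.5)/1.5625-.5,z).round(4).tolist() for (u,v),z in zip(P[n],Z)])
E
```

```text
scene [[0.5906, -0.1328], [0.4572, -0.1472], [0.6106, -0.2547], [0.4649, -0.2752], [0.4398, 0.2108], [0.5013, 0.2023], [0.5631, 0.1921], [0.6242, 0.1842]]
side [[0.5948, -0.1336], [0.4563, -0.149], [0.612, -0.2551], [0.4685, -0.2744], [0.4404, 0.2067], [0.5002, 0.1978], [0.5625, 0.1882], [0.6238, 0.1791]]
```

Request:
step_arm(plan=[1, 1, 0, -0.94, 1, 1, 1, 0, -0.94, 1, 1, 1, 0, -0.94, 1, 1, 1, 0, -0.94, 1, 1, 1, 0, -0.94, 1, 1, 1, 0, -0.94, 1, 1, 1, 0, -0.94, 1, 1, 1, 0, -0.94, 1, 1, 1, 0, -0.94, 1, 1, 1, 0, -0.94, 1])

```text
time_s: 1.25
eef_pos: [0.4427, -0.2922, 0.2311]
ee_rot: [[0.989, -0.149, -0.001], [-0.149, -0.989, -0.001], [-0.001, 0.001, -1.0]]
ft_force: [-0.2, 1.0, -0.4]
gripper_width: 0.0852
finger_force: 0.0
```

```bash
python3 - <<'E'
from h import *
s,c=shot("wrist","pics/w1.png")
print(s["time_s"],s["eef_pos"],s["ee_rot"][:,1],s["q"])
for x,y,z in [(.593,-.133,.073),(.457,-.148,.061),(.611,-.255,.049),(.467,-.275,.037)]:
    u,v=proj(c,(x,y,z),s);print(round((u+.5)*1.5625-.5),round((v+.5)*1.5625-.5))
for n,l in (("scene",[(225,272),(357,303)]),("side",[(486,487),(415,377)])):
    k=optics.camera(n);print([atz(k,(u+.5)/1.5625-.5,(v+.5)/1.5625-.5,.012).round(3) for u,v in l])
E
```

```text
1.25 [ 0.44266778 -0.29216767  0.23112907] [-1.48909303e-01 -9.88850648e-01  6.44593031e-04] [-4.27442791e+01  6.43925550e+00  9.45609090e+01 -5.80567229e-02
  7.90180265e+01  5.58305311e+01]
128 96
218 285
312 43
378 243
[array([ 0.543, -0.311]), array([ 0.524, -0.101])]
[array([ 0.549, -0.31 ]), array([ 0.526, -0.104])]
```

View pics/w1.png

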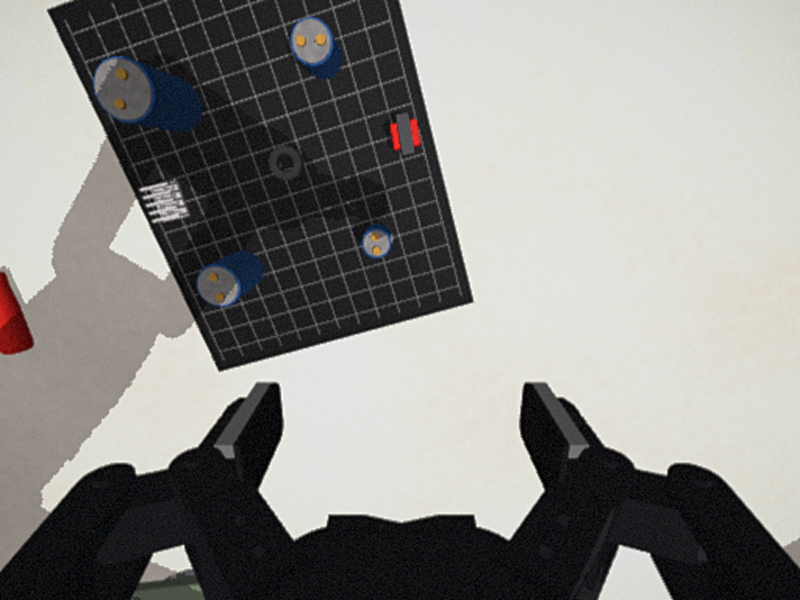

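The wrist view shows cap tops at (123,90), (218,285), (312,42) and (377,242). These are within a few pixels of the prediction. The red and grey parts are clear of where the fingers will go, so I'll take cap70 first.

Request:
step_arm(plan=[0.606, 0.636, 0, 0, 1, 0.606, 0.636, 0, 0, 1, 0.606, 0.636, 0, 0, 1, 0.606, 0.636, 0, 0, 1, 0.606, 0.636, 0, 0, 1, 0.606, 0.636, -0.2, 0, 1, 0.606, 0.636, -0.4, 0, 1, 0.606, 0.636, -0.6, 0, 1, 0.606, 0.636, -0.75, 0, 1, 0.606, 0.636, -0.8, 0, 1])

```text
time_s: 2.4
eef_pos: [0.5902, -0.1326, 0.026]
ee_rot: [[0.988, -0.151, -0.01], [-0.151, -0.989, 0.003], [-0.01, -0.002, -1.0]]
ft_force: [-0.8, 0.8, -0.3]
gripper_width: 0.0853
finger_force: 0.0
```

Request:
step_arm(plan=[0, 0, 0, 0, 0, 0, 0, 0, 0, -0.2, 0, 0, 0, 0, -0.4, 0, 0, 0, 0, -0.4, 0, 0, 0, 0, -0.4, 0, 0, 0, 0, -0.4, 0, 0, 0, 0, -0.4, 0, 0, 0, 0, -0.4, 0, 0, 0, 0, -0.4, 0, 0, 0, 0, -0.4], force=30)

```text
time_s: 3.4
eef_pos: [0.5974, -0.1337, 0.0346]
ee_rot: [[0.989, -0.149, 0.006], [-0.149, -0.989, -0.003], [0.006, 0.002, -1.0]]
ft_force: [0.1, -0.8, 5.7]
gripper_width: 0.0391
finger_force: 30.7
```

```bash
python3 - <<'E'
from h import *
for i in range(3):
    s=status.read_state();optics.camera("side");print(s["time_s"],s["eef_pos"].round(4),s["ft_force"].round(1),s["qvel"].round(2))
s,c=shot("wrist","pics/w2.png")
print(s["eef_pos"],s["ee_rot"].round(4))
E
```

```text
3.4 [ 0.5974 -0.1337  0.0346] [ 0.1 -0.8  5.7] [ 0.06 -0.04  0.1   0.11  0.02 -0.05]
3.45 [ 0.5974 -0.1337  0.0346] [-0.2 -1.2  7.2] [ 0.04  0.1  -0.06 -0.02 -0.12 -0.01]
3.5 [ 0.5974 -0.1337  0.0346] [-0.5 -0.8  7.1] [-0.02 -0.05 -0.02 -0.   -0.06 -0.03]
[ 0.59740522 -0.1336741   0.03464093] [[ 0.9889 -0.1487  0.0059]
 [-0.1487 -0.9889 -0.0026]
 [ 0.0063  0.0017 -1.    ]]
```

View pics/w2.png

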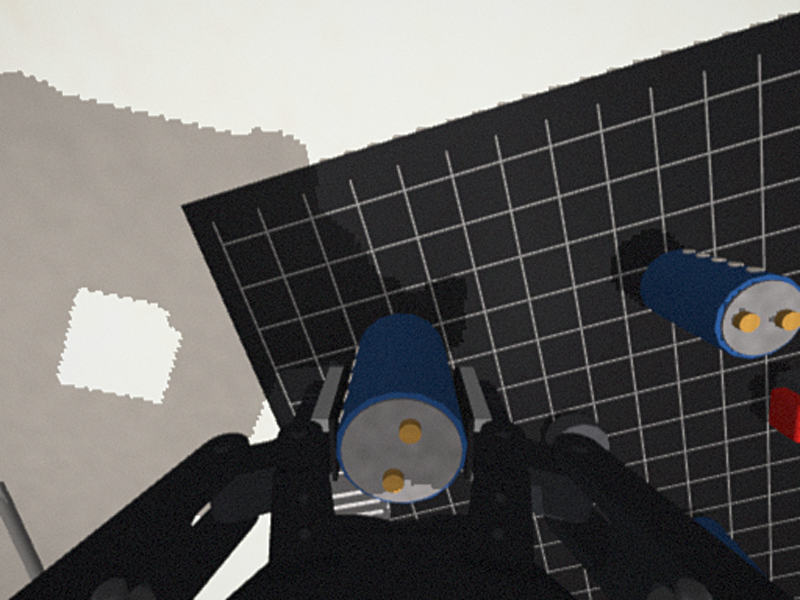

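The can sits between the pads, with its top disc centred near (401,448). I'll lift it and measure its offset in the tool frame.

Request:
step_arm(plan=[0, 0, 0.05, 0, -0.4, 0, 0, 0.2, 0, -0.4, 0, 0, 0.4, 0, -0.4, 0, 0, 0.6, 0, -0.4, 0, 0, 0.7, 0, -0.4, 0, 0, 0.7, 0, -0.4, 0, 0, 0.7, 0, -0.4])

```text
time_s: 4.3
eef_pos: [0.5945, -0.1323, 0.2069]
ee_rot: [[0.989, -0.149, 0.001], [-0.149, -0.989, -0.0], [0.001, 0.0, -1.0]]
ft_force: [-0.0, -0.2, -0.9]
gripper_width: 0.0391
finger_force: 30.6
```

```bash
python3 - <<'E'
from h import *
s,c=shot("wrist","pics/w3.png")
print(s["eef_pos"],s["ee_rot"].round(4),s["ft_force"],s["finger_force"])
# hypothetical: pixel (401,448) at grasp, top .073
s2=dict(s);s2["eef_pos"]=np.array([.5974,-.1337,.0346])
print(atz(c,401.5/1.5625-.5,448.5/1.5625-.5,.073,s2)-s2["eef_pos"][:2])
E
```

```text
[ 0.59451732 -0.1323156   0.20685233] [[ 9.889e-01 -1.486e-01  6.000e-04]
 [-1.486e-01 -9.889e-01 -2.000e-04]
 [ 7.000e-04  1.000e-04 -1.000e+00]] [-0.03726306 -0.16741845 -0.86523787] 30.55813193321228
[0.00090707 0.00132758]
```

View pics/w3.png

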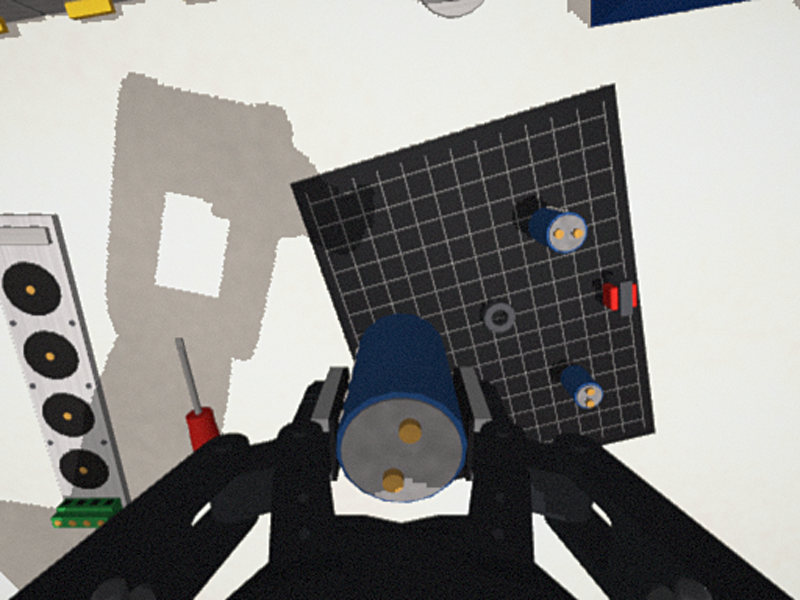

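The can hangs upright and centred in the fingers. The pads' brass dots are at (82,470), (67,415), (50,356) and (30,290), with the block beside the first.

Request:
step_arm(plan=[-0.15, 0.34, 0, 0, -0.4, -0.31, 0.68, 0, 0, -0.4, -0.31, 0.68, 0, 0, -0.4, -0.31, 0.68, 0, 0, -0.4, -0.31, 0.68, 0, 0, -0.4])

```text
time_s: 4.85
eef_pos: [0.5127, 0.0416, 0.2029]
ee_rot: [[0.99, -0.144, -0.008], [-0.144, -0.99, 0.002], [-0.008, -0.001, -1.0]]
ft_force: [0.2, 0.5, -1.1]
gripper_width: 0.0394
finger_force: 30.9
```

```bash
python3 - <<'E'
from h import *
s=status.read_state();c=optics.camera("wrist")
s2=dict(s);s2["eef_pos"]=np.array([.59452,-.13232,.20685])
for u,v in [(82,470),(67,415),(50,356),(30,290)]: print(atz(c,(u+.5)/1.5625-.5,(v+.5)/1.5625-.5,.01,s2).round(4))
print(s["eef_pos"],s["ee_rot"].round(3)[:,2])
cv2.imwrite("pics/w4.png",cv2.resize(c["color"][:,:,::-1],(800,600),interpolation=cv2.INTER_CUBIC))
E
```

```text
[0.4347 0.215 ]
[0.4975 0.2043]
[0.5586 0.1948]
[0.6201 0.186 ]
[0.51271376 0.04156795 0.20294758] [-0.008  0.002 -1.   ]
```

View pics/w4.png

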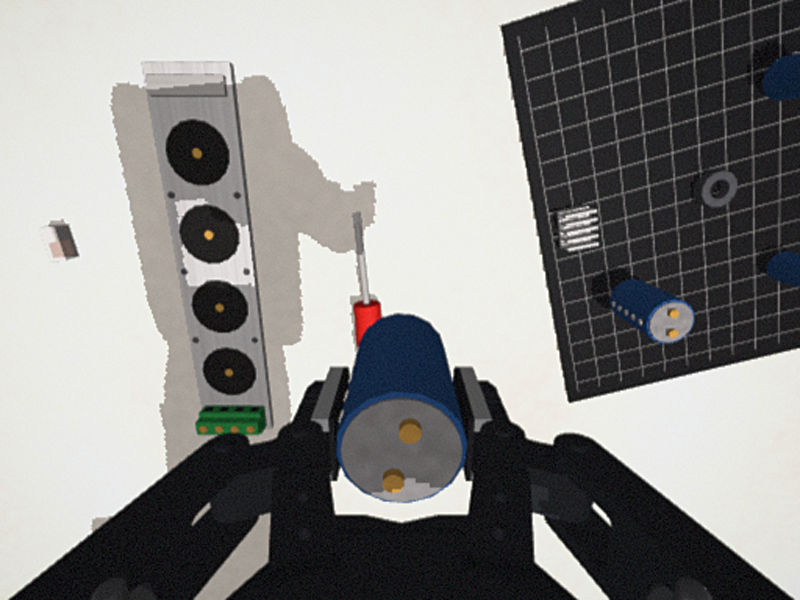

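The pad dots are now at (229,372), (220,308), (209,235) and (197,153). I'll move above the first pad while I solve for them.

```bash
python3 - <<'E'
from h import *
s=status.read_state();s["eef_pos"]=np.array([.51271,.04157,.20295])
c=optics.camera("wrist")
for u,v in [(229,372),(220,308),(209,235),(197,153)]: print(atz(c,(u+.5)/1.5625-.5,(v+.5)/1.5625-.5,.01,s).round(4))
s=status.read_state();print(s["eef_pos"],s["ee_rot"].round(4))
E
```

```text
[0.4407 0.2105]
[0.501  0.2013]
[0.5627 0.1924]
[0.6242 0.1833]
[0.51557371 0.03811716 0.20405627] [[ 9.892e-01 -1.468e-01 -4.200e-03]
 [-1.468e-01 -9.892e-01 -2.000e-04]
 [-4.100e-03  8.000e-04 -1.000e+00]]
```

Request:
step_arm(plan=[-0.15, 0.34, 0, 0, -0.4, -0.29, 0.6, 0, 0, -0.4, -0.306, 0.69, 0, 0, -0.4, -0.306, 0.69, 0, 0, -0.4, -0.306, 0.69, -0.2, 0, -0.4, -0.306, 0.69, -0.4, 0, -0.4, -0.306, 0.69, -0.4, 0, -0.4, -0.306, 0.69, -0.4, 0, -0.4, -0.306, 0.69, -0.4, 0, -0.4])

```text
time_s: 5.85
eef_pos: [0.4434, 0.2098, 0.1085]
ee_rot: [[0.989, -0.15, 0.004], [-0.15, -0.989, 0.001], [0.004, -0.002, -1.0]]
ft_force: [0.7, 1.2, -1.0]
gripper_width: 0.0394
finger_force: 30.9
```

```bash
python3 - <<'E'
from h import *
s,c=shot("wrist","pics/w5.png");print(s["eef_pos"],s["ee_rot"].round(4)[:,2],s["ft_force"])
E
```

```text
[0.44341891 0.20978713 0.10845011] [ 0.0042  0.001  -1.    ] [ 0.69140088  1.15045664 -1.02247332]
```

View pics/w5.png

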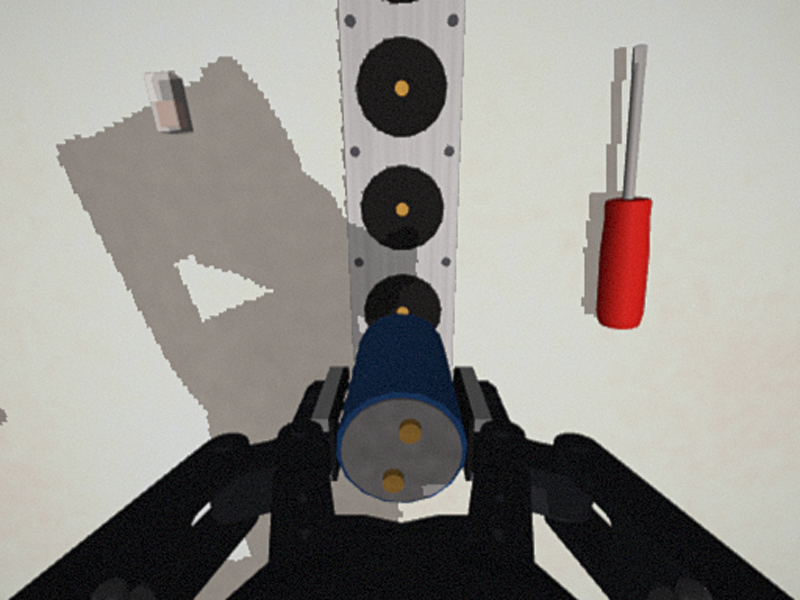

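The row is centred on the can (dots at x≈402, rows 88, 209 and 312), so it's well aligned across the rail. I'll check along the rail.

```bash
python3 - <<'E'
from h import *
s=status.read_state();c=optics.camera("wrist")
print(s["eef_pos"])
for u,v in [(402,312),(402,209),(402,88)]: print(atz(c,(u+.5)/1.5625-.5,(v+.5)/1.5625-.5,.01,s).round(4))
# can top centre: top is .0384+... above TCP
print(atz(c,402/1.5625-.5,448.5/1.5625-.5,s["eef_pos"][2]+.0384,s))
E
```

```text
[0.44377253 0.20997593 0.10905354]
[0.4401 0.2117]
[0.5015 0.2024]
[0.5629 0.1931]
[0.44446656 0.21109425]
```

Request:
step_arm(plan=[0, 0.002, -0.1, 0, -0.4, 0, 0.002, -0.18, 0, -0.4, 0, 0.002, -0.22, 0, -0.4, 0, 0.002, -0.22, 0, -0.4, 0, 0.002, -0.22, 0, -0.4, 0, 0.002, -0.22, 0, -0.4, 0, 0.002, -0.22, 0, -0.4, 0, 0.002, -0.22, 0, -0.4])

```text
time_s: 6.75
eef_pos: [0.4414, 0.2106, 0.052]
ee_rot: [[0.989, -0.149, 0.001], [-0.149, -0.989, 0.0], [0.001, -0.001, -1.0]]
ft_force: [0.1, 0.5, -1.5]
gripper_width: 0.0397
finger_force: 30.9
```

Request:
step_arm(plan=[-0.005, 0, -0.02, 0, -0.4, -0.005, 0, -0.034, 0, -0.4, -0.005, 0, -0.034, 0, -0.4, -0.005, 0, -0.034, 0, -0.4, -0.005, 0, -0.034, 0, -0.4, -0.005, 0, -0.034, 0, -0.4])

```text
time_s: 7.35
eef_pos: [0.4396, 0.2105, 0.0429]
ee_rot: [[0.989, -0.149, 0.0], [-0.149, -0.989, 0.0], [0.0, -0.0, -1.0]]
ft_force: [0.3, 0.6, -1.1]
gripper_width: 0.0396
finger_force: 30.9
```

Request:
step_arm(plan=[0, 0, -0.004, 0, -0.4, 0, 0, -0.006, 0, -0.4, 0, 0, -0.006, 0, -0.4, 0, 0, -0.006, 0, -0.4])

```text
time_s: 7.75
eef_pos: [0.4397, 0.2105, 0.0417]
ee_rot: [[0.989, -0.149, 0.0], [-0.149, -0.989, 0.0], [0.0, -0.0, -1.0]]
ft_force: [-1.7, -0.7, 3.1]
gripper_width: 0.0391
finger_force: 31.4
```

Contact with the pad is made, so I'll release and rise.

Request:
step_arm(plan=[0, 0, 0, 0, 0, 0, 0, 0, 0, 0.2, 0, 0, 0, 0, 0.6, 0, 0, 0, 0, 1, 0, 0, 0, 0, 1, 0, 0, 0.2, 0, 1, 0, 0, 0.4, 0, 1, 0, 0, 0.6, 0, 1, 0, 0, 0.66, 0, 1, 0, 0, 0.66, 0, 1])

```text
time_s: 8.75
eef_pos: [0.4421, 0.2112, 0.2102]
ee_rot: [[0.989, -0.149, 0.008], [-0.149, -0.989, 0.002], [0.008, -0.003, -1.0]]
ft_force: [1.0, -0.1, 0.5]
gripper_width: 0.0852
finger_force: 0.0
```

Request:
step_arm(plan=[0, -0.2, 0, 0, 1, 0, -0.4, 0, 0, 1, 0, -0.6, 0, 0, 1, 0, -0.8, 0, 0, 1, 0.03, -1, 0, 0, 1, 0.03, -1, 0, 0, 1, 0.03, -1, 0, 0, 1, 0.03, -1, 0, 0, 1])

```text
time_s: 9.55
eef_pos: [0.4459, -0.0384, 0.2047]
ee_rot: [[0.989, -0.148, -0.003], [-0.148, -0.989, 0.001], [-0.003, -0.001, -1.0]]
ft_force: [0.5, 0.4, -0.5]
gripper_width: 0.0849
finger_force: 0.0
```

```bash
python3 - <<'E'
from h import *
s,c=shot("wrist","pics/w6.png");print(s["eef_pos"],s["ee_rot"].round(4)[:,2])
E
```

```text
[ 0.44593294 -0.03844344  0.20473507] [-0.003   0.0015 -1.    ]
```

View pics/w6.png

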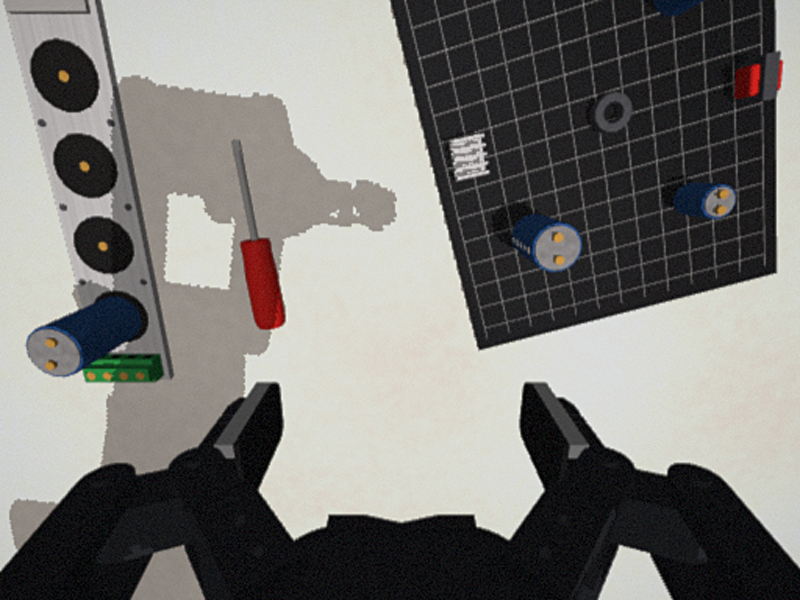

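cap70 is standing on the pad next to the block. cap58's top is at (557,246), so that's next.

Request:
step_arm(plan=[0.041, -0.2, 0, 0, 1, 0.041, -0.4, 0, 0, 1, 0.041, -0.432, 0, 0, 1, 0.041, -0.432, 0, 0, 1, 0.041, -0.432, -0.2, 0, 1, 0.041, -0.432, -0.4, 0, 1, 0.041, -0.432, -0.6, 0, 1, 0.041, -0.432, -0.7, 0, 1, 0.041, -0.432, -0.736, 0, 1, 0.041, -0.432, -0.736, 0, 1])

```text
time_s: 10.6
eef_pos: [0.4565, -0.1453, 0.0213]
ee_rot: [[0.989, -0.146, -0.003], [-0.146, -0.989, 0.002], [-0.003, -0.001, -1.0]]
ft_force: [0.5, 0.4, 1.2]
gripper_width: 0.0855
finger_force: 0.0
```

Request:
step_arm(plan=[0, 0, 0, 0, 0.4, 0, 0, 0, 0, 0, 0, 0, 0, 0, -0.2, 0, 0, 0, 0, -0.4, 0, 0, 0, 0, -0.5, 0, 0, 0, 0, -0.5, 0, 0, 0, 0, -0.5, 0, 0, 0, 0, -0.5, 0, 0, 0, 0, -0.5, 0, 0, 0, 0, -0.5])

```text
time_s: 11.6
eef_pos: [0.4585, -0.1482, 0.0238]
ee_rot: [[0.989, -0.149, 0.002], [-0.149, -0.989, -0.001], [0.003, 0.001, -1.0]]
ft_force: [-1.2, 1.0, 6.5]
gripper_width: 0.0344
finger_force: 29.6
```

```bash
python3 - <<'E'
from h import *
s,c=shot("wrist","pics/w7.png");print(s["eef_pos"],s["ee_rot"].round(4)[:,2],s["ft_force"])
E
```

```text
[ 0.45846217 -0.14821484  0.02383491] [ 0.0025 -0.001  -1.    ] [-1.15361672  1.04643588  6.53994518]
```

View pics/w7.png

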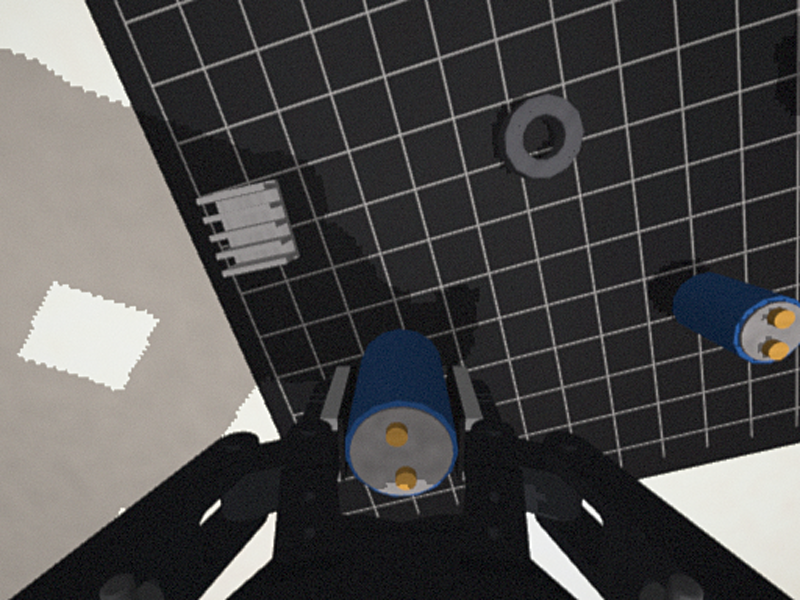

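cap58 is held upright, with its top centred at (401,449).

```bash
python3 - <<'E'
from h import *
s=status.read_state();c=optics.camera("wrist")
print(atz(c,401.5/1.5625-.5,449.5/1.5625-.5,.061,s)-s["eef_pos"][:2])
E
```

```text
[-0.0004542   0.00155607]
```

Request:
step_arm(plan=[0, 0, 0.05, 0, -0.5, 0, 0, 0.2, 0, -0.5, 0, 0, 0.4, 0, -0.5, 0, 0, 0.6, 0, -0.5, 0, 0.2, 0.7, 0, -0.5, 0, 0.4, 0.7, 0, -0.5, 0, 0.6, 0.7, 0, -0.5, 0, 0.8, 0.7, 0, -0.5, 0, 1, 0.7, 0, -0.5, 0, 1, 0.7, 0, -0.5])

```text
time_s: 12.7
eef_pos: [0.4561, 0.1073, 0.1978]
ee_rot: [[0.99, -0.142, 0.0], [-0.142, -0.99, 0.002], [-0.0, -0.002, -1.0]]
ft_force: [0.5, -0.2, -0.8]
gripper_width: 0.0348
finger_force: 30.6
```

Request:
step_arm(plan=[0.1, 0.2, 0, 0, -0.5, 0.18, 0.395, 0, 0, -0.5, 0.18, 0.395, 0, 0, -0.5, 0.18, 0.395, -0.2, 0, -0.5, 0.18, 0.395, -0.4, 0, -0.5, 0.18, 0.395, -0.55, 0, -0.5, 0.18, 0.395, -0.624, 0, -0.5, 0.18, 0.395, -0.624, 0, -0.5, 0.18, 0.395, -0.624, 0, -0.5, 0.18, 0.395, -0.624, 0, -0.5])

```text
time_s: 13.7
eef_pos: [0.5042, 0.2011, 0.0434]
ee_rot: [[0.989, -0.149, 0.004], [-0.149, -0.989, 0.001], [0.004, -0.001, -1.0]]
ft_force: [0.0, -0.7, -0.5]
gripper_width: 0.0344
finger_force: 30.9
```

Request:
step_arm(plan=[0, 0, -0.02, 0, -0.5, 0, 0, -0.036, 0, -0.5, 0, 0, -0.036, 0, -0.5, 0, 0, -0.036, 0, -0.5, 0, 0, -0.036, 0, -0.5])

```text
time_s: 14.2
eef_pos: [0.5023, 0.2013, 0.0324]
ee_rot: [[0.989, -0.149, 0.0], [-0.149, -0.989, 0.0], [0.0, -0.0, -1.0]]
ft_force: [0.3, -0.7, -1.4]
gripper_width: 0.0341
finger_force: 30.9
```

Request:
step_arm(plan=[0, 0, -0.004, 0, -0.5, 0, 0, -0.007, 0, -0.5, 0, 0, -0.007, 0, -0.5, 0, 0, -0.007, 0, -0.5])

```text
time_s: 14.6
eef_pos: [0.5024, 0.2013, 0.0309]
ee_rot: [[0.989, -0.149, 0.0], [-0.149, -0.989, 0.0], [0.0, -0.0, -1.0]]
ft_force: [-1.6, -1.5, 3.6]
gripper_width: 0.0345
finger_force: 31.2
```

Request:
step_arm(plan=[0, 0, 0, 0, 0, 0, 0, 0, 0, 0.2, 0, 0, 0, 0, 0.6, 0, 0, 0, 0, 1, 0, 0, 0, 0, 1, 0, 0, 0.2, 0, 1, 0, 0, 0.4, 0, 1, 0, 0, 0.6, 0, 1, 0, 0, 0.7, 0, 1, 0, 0, 0.7, 0, 1])

```text
time_s: 15.6
eef_pos: [0.5059, 0.2021, 0.2115]
ee_rot: [[0.989, -0.149, 0.011], [-0.149, -0.989, 0.003], [0.011, -0.004, -1.0]]
ft_force: [-0.0, 0.4, -0.0]
gripper_width: 0.0852
finger_force: 0.0
```

Request:
step_arm(plan=[0, -0.2, 0, 0, 1, 0.1, -0.4, 0, 0, 1, 0.2, -0.6, 0, 0, 1, 0.3, -0.8, 0, 0, 1, 0.436, -0.95, 0, 0, 1, 0.436, -1, 0, 0, 1, 0.436, -1, 0, 0, 1])

```text
time_s: 16.3
eef_pos: [0.6118, -0.0528, 0.2035]
ee_rot: [[0.988, -0.154, -0.002], [-0.154, -0.988, -0.001], [-0.002, 0.001, -1.0]]
ft_force: [-1.4, -0.3, -0.5]
gripper_width: 0.0854
finger_force: 0.0
```

Request:
step_arm(plan=[0, -0.2, 0, 0, 1, 0, -0.4, 0, 0, 1, 0, -0.6, 0, 0, 1, 0, -0.7, 0, 0, 1, 0, -0.8, 0, 0, 1, 0, -0.823, 0, 0, 1, 0, -0.823, 0, 0, 1, 0, -0.823, 0, 0, 1, 0, -0.823, 0, 0, 1])

```text
time_s: 17.2
eef_pos: [0.6114, -0.2526, 0.2053]
ee_rot: [[0.989, -0.147, -0.0], [-0.147, -0.989, 0.001], [-0.001, -0.001, -1.0]]
ft_force: [-0.6, 0.3, -0.4]
gripper_width: 0.0854
finger_force: 0.0
```

```bash
python3 - <<'E'
from h import *
s,c=shot("wrist","pics/w8.png");print(s["eef_pos"],s["ee_rot"].round(4)[:,2],s["ft_force"])
u,v=proj(c,(.611,-.255,.049),s);print((u+.5)*1.5625,(v+.5)*1.5625)
E
```

```text
[ 0.61135414 -0.25256354  0.20533305] [-5.e-04  8.e-04 -1.e+00] [-0.59788018  0.33235421 -0.44325417]
407.1112021814117 281.3907885903099
```

View pics/w8.png

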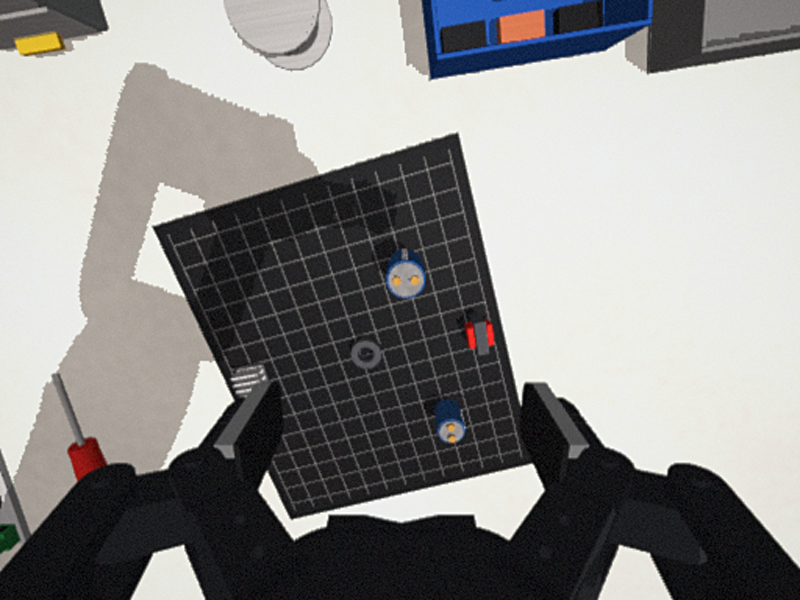

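cap46's top is at (406,280), as predicted. I'll descend and grip.

Request:
step_arm(plan=[0, 0, -0.2, 0, 1, 0, 0, -0.4, 0, 1, 0, 0, -0.6, 0, 1, 0, 0, -0.7, 0, 1, 0, 0, -0.76, 0, 1, 0, 0, -0.76, 0, 1, 0, 0, -0.76, 0, 1, 0, 0, -0.76, 0, 0.4, 0, 0, -0.76, 0, 0, 0, 0, -0.76, 0, -0.2])

```text
time_s: 18.25
eef_pos: [0.6123, -0.2552, 0.0173]
ee_rot: [[0.989, -0.149, 0.003], [-0.149, -0.989, -0.001], [0.003, 0.001, -1.0]]
ft_force: [0.7, -0.8, -0.6]
gripper_width: 0.044
finger_force: 0.0
```

Request:
step_arm(plan=[0, 0, 0, 0, -0.3, 0, 0, 0, 0, -0.5, 0, 0, 0, 0, -0.6, 0, 0, 0, 0, -0.6, 0, 0, 0, 0, -0.6, 0, 0, 0, 0, -0.6, 0, 0, 0, 0, -0.6])

```text
time_s: 18.95
eef_pos: [0.6119, -0.2549, 0.0165]
ee_rot: [[0.989, -0.149, 0.001], [-0.149, -0.989, -0.001], [0.001, 0.001, -1.0]]
ft_force: [-1.1, 0.6, 5.3]
gripper_width: 0.0288
finger_force: 29.8
```

```bash
python3 - <<'E'
from h import *
s,c=shot("wrist","pics/w9.png");print(s["eef_pos"],s["ee_rot"].round(4)[:,2],s["ft_force"])
E
```

```text
[ 0.61187026 -0.25494725  0.01654521] [ 1.2e-03 -8.0e-04 -1.0e+00] [-1.09002966  0.57340185  5.34376383]
```

View pics/w9.png

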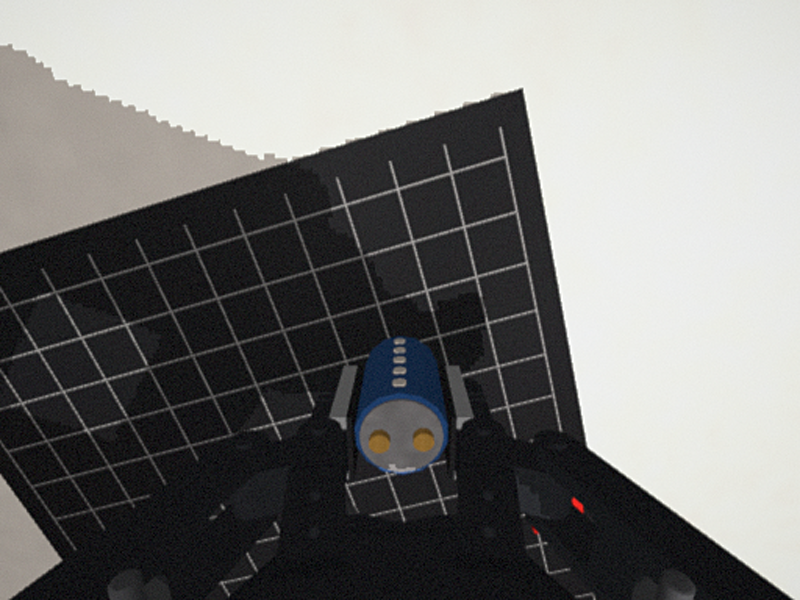

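cap46 is held upright, with its top centred at about (401,434).

```bash
python3 - <<'E'
from h import *
s=status.read_state();c=optics.camera("wrist")
print(atz(c,401.5/1.5625-.5,435/1.5625-.5,.049,s)-s["eef_pos"][:2])
E
```

```text
[0.00133273 0.00128444]
```

Request:
step_arm(plan=[0, 0, 0.05, 0, -0.6, 0, 0, 0.2, 0, -0.6, 0, 0, 0.4, 0, -0.6, 0, 0, 0.6, 0, -0.6, 0, 0.2, 0.72, 0, -0.6, 0, 0.4, 0.72, 0, -0.6, 0, 0.6, 0.72, 0, -0.6, 0, 0.8, 0.72, 0, -0.6, 0, 1, 0.72, 0, -0.6, 0, 1, 0.72, 0, -0.6])

```text
time_s: 20.05
eef_pos: [0.6101, 0.0013, 0.1955]
ee_rot: [[0.99, -0.143, -0.001], [-0.143, -0.99, 0.003], [-0.002, -0.002, -1.0]]
ft_force: [0.9, -0.3, -0.4]
gripper_width: 0.0295
finger_force: 29.9
```

Request:
step_arm(plan=[-0.05, 0.2, 0, 0, -0.6, -0.1, 0.4, 0, 0, -0.6, -0.15, 0.6, 0, 0, -0.6, -0.198, 0.75, 0, 0, -0.6, -0.198, 0.787, 0, 0, -0.6, -0.198, 0.787, -0.2, 0, -0.6, -0.198, 0.787, -0.4, 0, -0.6, -0.198, 0.787, -0.58, 0, -0.6, -0.198, 0.787, -0.645, 0, -0.6, -0.198, 0.787, -0.645, 0, -0.6])

```text
time_s: 21.05
eef_pos: [0.5594, 0.1908, 0.0313]
ee_rot: [[0.989, -0.15, -0.007], [-0.15, -0.989, -0.002], [-0.007, 0.003, -1.0]]
ft_force: [-0.1, -0.2, -1.6]
gripper_width: 0.0288
finger_force: 29.9
```

Request:
step_arm(plan=[0, 0, 0, 0, -0.6, 0, 0, -0.02, 0, -0.6, 0, 0, -0.036, 0, -0.6, 0, 0, -0.036, 0, -0.6, 0, 0, -0.036, 0, -0.6, 0, 0, -0.036, 0, -0.6])

```text
time_s: 21.65
eef_pos: [0.562, 0.1923, 0.0258]
ee_rot: [[0.989, -0.149, 0.001], [-0.149, -0.989, 0.0], [0.001, -0.0, -1.0]]
ft_force: [-0.5, -0.5, -1.1]
gripper_width: 0.0293
finger_force: 29.9
```

Commanded z is 0.025 and contact is expected near 0.0235, so I'll lower 2 mm.

Request:
step_arm(plan=[0, 0, -0.004, 0, -0.6, 0, 0, -0.008, 0, -0.6, 0, 0, -0.008, 0, -0.6, 0, 0, -0.008, 0, -0.6])

```text
time_s: 22.05
eef_pos: [0.5619, 0.1923, 0.0236]
ee_rot: [[0.989, -0.149, 0.0], [-0.149, -0.989, 0.0], [0.0, -0.0, -1.0]]
ft_force: [-0.3, -0.2, 2.3]
gripper_width: 0.0292
finger_force: 30.2
```

Request:
step_arm(plan=[0, 0, 0, 0, -0.2, 0, 0, 0, 0, 0.2, 0, 0, 0, 0, 0.6, 0, 0, 0, 0, 1, 0, 0, 0, 0, 1, 0, 0, 0.2, 0, 1, 0, 0, 0.4, 0, 1, 0, 0, 0.6, 0, 1, 0, 0, 0.72, 0, 1, 0, 0, 0.72, 0, 1])

```text
time_s: 23.05
eef_pos: [0.5659, 0.1931, 0.2105]
ee_rot: [[0.989, -0.149, 0.013], [-0.149, -0.989, 0.003], [0.013, -0.004, -1.0]]
ft_force: [0.7, 0.4, -1.0]
gripper_width: 0.0856
finger_force: 0.0
```

Request:
step_arm(plan=[0, -0.2, 0, 0, 1, 0, -0.4, 0, 0, 1, -0.1, -0.6, 0, 0, 1, -0.2, -0.8, 0, 0, 1, -0.378, -0.95, 0, 0, 1, -0.378, -1, 0, 0, 1, -0.378, -1, 0, 0, 1])

```text
time_s: 23.75
eef_pos: [0.4647, -0.0601, 0.2019]
ee_rot: [[0.988, -0.153, -0.003], [-0.153, -0.988, -0.0], [-0.003, 0.001, -1.0]]
ft_force: [-0.1, -0.3, -0.9]
gripper_width: 0.0855
finger_force: 0.0
```

Request:
step_arm(plan=[0, -0.2, 0, 0, 1, 0, -0.4, 0, 0, 1, 0, -0.6, 0, 0, 1, 0, -0.8, 0, 0, 1, 0, -0.867, 0, 0, 1, 0, -0.867, 0, 0, 1, 0, -0.867, -0.2, 0, 1, 0, -0.867, -0.4, 0, 1, 0, -0.867, -0.4, 0, 1, 0, -0.867, -0.4, 0, 1])

```text
time_s: 24.75
eef_pos: [0.4669, -0.2723, 0.1026]
ee_rot: [[0.989, -0.147, -0.002], [-0.147, -0.989, 0.003], [-0.003, -0.002, -1.0]]
ft_force: [1.0, -0.3, 0.6]
gripper_width: 0.0857
finger_force: 0.0
```

```bash
python3 - <<'E'
from h import *
s,c=shot("wrist","pics/w10.png");print(s["eef_pos"],s["ee_rot"].round(4)[:,2],s["ft_force"])
u,v=proj(c,(.467,-.275,.037),s);print((u+.5)*1.5625,(v+.5)*1.5625)
E
```

```text
[ 0.46693743 -0.27234918  0.10259109] [-0.0025  0.0027 -1.    ] [ 0.99237118 -0.27087087  0.57932041]
409.502350897327 324.18837725220476
```

View pics/w10.png

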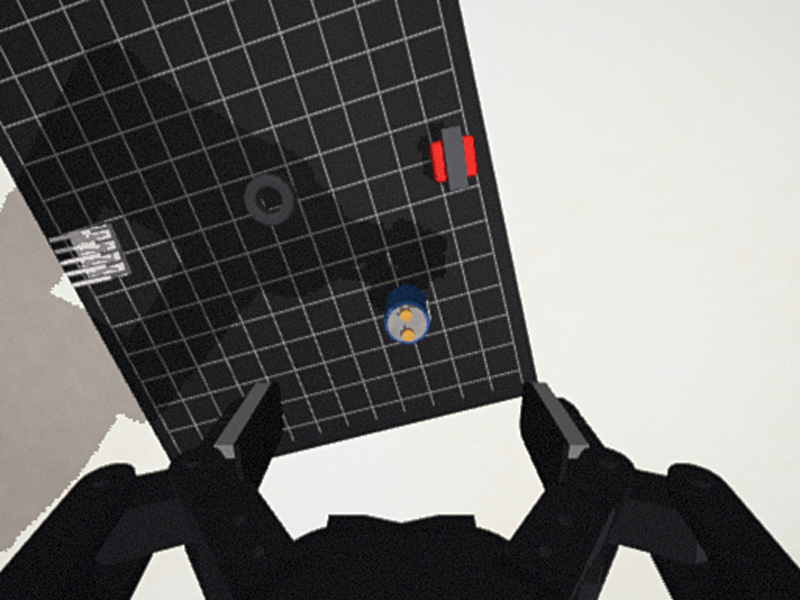

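cap34's top is at (407,323), within about 1 mm of the estimate. I'll descend gently and grip.

Request:
step_arm(plan=[0, 0, -0.12, 0, 1, 0, 0, -0.24, 0, 1, 0, 0, -0.32, 0, 1, 0, 0, -0.36, 0, 1, 0, 0, -0.38, 0, 1, 0, 0, -0.38, 0, 1, 0, 0, -0.38, 0, 1, 0, 0, -0.38, 0, 0.4, 0, 0, -0.38, 0, 0, 0, 0, -0.38, 0, -0.2])

```text
time_s: 25.8
eef_pos: [0.4675, -0.2748, 0.0088]
ee_rot: [[0.989, -0.149, 0.001], [-0.149, -0.989, -0.001], [0.001, 0.0, -1.0]]
ft_force: [-0.2, 0.0, -0.1]
gripper_width: 0.0442
finger_force: 0.0
```

Request:
step_arm(plan=[0, 0, 0, 0, -0.3, 0, 0, 0, 0, -0.5, 0, 0, 0, 0, -0.6, 0, 0, 0, 0, -0.7, 0, 0, 0, 0, -0.7, 0, 0, 0, 0, -0.7, 0, 0, 0, 0, -0.7, 0, 0, 0, 0, -0.7])

```text
time_s: 26.6
eef_pos: [0.4675, -0.2747, 0.0085]
ee_rot: [[0.989, -0.149, 0.0], [-0.149, -0.989, -0.0], [0.0, 0.0, -1.0]]
ft_force: [-0.1, 0.2, 4.0]
gripper_width: 0.0238
finger_force: 29.5
```

```bash
python3 - <<'E'
from h import *
s,c=shot("wrist","pics/w11.png");print(s["eef_pos"],s["ee_rot"].round(4)[:,2],s["ft_force"])
E
```

```text
[ 0.4674511  -0.2747236   0.00850646] [ 4.e-04 -3.e-04 -1.e+00] [-0.14481953  0.24331221  4.02815707]
```

View pics/w11.png

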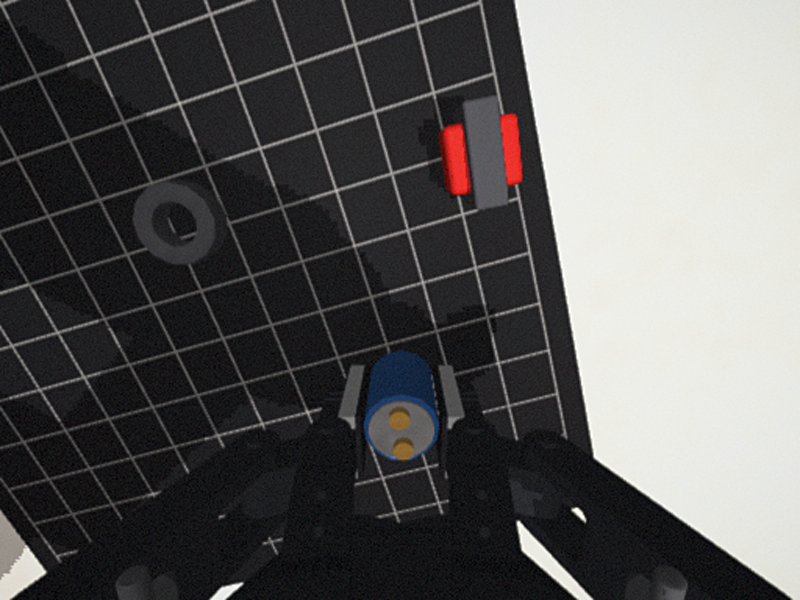

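cap34 is held, with its top centred at (401,428).

```bash
python3 - <<'E'
from h import *
s=status.read_state();c=optics.camera("wrist")
print(atz(c,401.5/1.5625-.5,428.5/1.5625-.5,.037,s)-s["eef_pos"][:2])
E
```

```text
[0.00099071 0.00132624]
```

Request:
step_arm(plan=[0, 0, 0.05, 0, -0.7, 0, 0, 0.2, 0, -0.7, 0, 0, 0.4, 0, -0.7, 0, 0, 0.6, 0, -0.7, 0.1, 0.2, 0.76, 0, -0.7, 0.2, 0.4, 0.76, 0, -0.7, 0.3, 0.6, 0.76, 0, -0.7, 0.4, 0.8, 0.76, 0, -0.7, 0.4, 1, 0.76, 0, -0.7, 0.4, 1, 0.76, 0, -0.7])

```text
time_s: 27.7
eef_pos: [0.5672, -0.021, 0.1985]
ee_rot: [[0.989, -0.146, -0.0], [-0.146, -0.989, 0.001], [-0.0, -0.001, -1.0]]
ft_force: [0.2, -0.6, 0.4]
gripper_width: 0.0241
finger_force: 29.6
```

Request:
step_arm(plan=[0.05, 0.2, 0, 0, -0.7, 0.1, 0.4, 0, 0, -0.7, 0.15, 0.6, 0, 0, -0.7, 0.225, 0.78, 0, 0, -0.7, 0.225, 0.83, 0, 0, -0.7, 0.225, 0.83, -0.2, 0, -0.7, 0.225, 0.83, -0.4, 0, -0.7, 0.225, 0.83, -0.58, 0, -0.7, 0.225, 0.83, -0.66, 0, -0.7, 0.225, 0.83, -0.684, 0, -0.7])

```text
time_s: 28.7
eef_pos: [0.6196, 0.1818, 0.023]
ee_rot: [[0.989, -0.149, -0.009], [-0.149, -0.989, -0.002], [-0.008, 0.003, -1.0]]
ft_force: [-0.5, -0.4, -0.5]
gripper_width: 0.0245
finger_force: 29.6
```

Request:
step_arm(plan=[0, 0, 0, 0, -0.7, 0, 0, -0.02, 0, -0.7, 0, 0, -0.04, 0, -0.7, 0, 0, -0.04, 0, -0.7, 0, 0, -0.04, 0, -0.7, 0, 0, -0.04, 0, -0.7])

```text
time_s: 29.3
eef_pos: [0.6239, 0.183, 0.0179]
ee_rot: [[0.989, -0.149, 0.001], [-0.149, -0.989, 0.0], [0.001, -0.0, -1.0]]
ft_force: [0.3, -0.5, -0.1]
gripper_width: 0.0238
finger_force: 29.6
```

Request:
step_arm(plan=[0, 0, -0.004, 0, -0.7, 0, 0, -0.008, 0, -0.7, 0, 0, -0.008, 0, -0.7, 0, 0, -0.008, 0, -0.7])

```text
time_s: 29.7
eef_pos: [0.6237, 0.183, 0.0156]
ee_rot: [[0.989, -0.149, 0.0], [-0.149, -0.989, 0.0], [0.0, -0.0, -1.0]]
ft_force: [-0.3, -0.4, 2.1]
gripper_width: 0.0247
finger_force: 29.8
```

Contact, so I'll release, rise and back away over the bench for a final look.

Request:
step_arm(plan=[0, 0, 0, 0, -0.3, 0, 0, 0, 0, 0.2, 0, 0, 0, 0, 0.6, 0, 0, 0, 0, 1, 0, 0, 0, 0, 1, 0, 0, 0.2, 0, 1, 0, 0, 0.4, 0, 1, 0, 0, 0.6, 0, 1, 0, 0, 0.8, 0, 1, 0, 0, 0.8, 0, 1])

```text
time_s: 30.7
eef_pos: [0.6292, 0.1839, 0.2264]
ee_rot: [[0.989, -0.149, 0.019], [-0.149, -0.989, 0.003], [0.018, -0.006, -1.0]]
ft_force: [0.6, 0.2, 1.2]
gripper_width: 0.0851
finger_force: 0.0
```

Request:
step_arm(plan=[-0.2, -0.1, 0, 0, 1, -0.4, -0.2, 0, 0, 1, -0.6, -0.2, 0, 0, 1, -0.72, -0.2, 0, 0, 1, -0.72, -0.2, 0, 0, 1, -0.72, -0.2, 0, 0, 1, -0.72, -0.2, 0, 0, 1, -0.72, -0.2, 0, 0, 1, -0.72, -0.2, 0, 0, 1])

```text
time_s: 31.6
eef_pos: [0.4447, 0.133, 0.2154]
ee_rot: [[0.989, -0.149, 0.0], [-0.149, -0.989, 0.0], [0.0, -0.0, -1.0]]
ft_force: [0.8, 0.1, -0.2]
gripper_width: 0.0858
finger_force: 0.0
```

```bash
python3 - <<'E'
from h import *
s,c=shot("wrist","pics/w12.png");print(s["eef_pos"],s["time_s"])
for (x,y),h in zip([(.4401,.2117),(.5015,.2024),(.5629,.1931),(.6243,.1838)],[.08,.068,.056,.044]):
    u,v=proj(c,(x,y,h),s);print((u+.5)*1.5625,(v+.5)*1.5625)
E
```

```text
[0.4447101  0.13297499 0.21543351] 31.6
294.9920449491581 311.47475155654547
292.05168983290207 220.73358664757606
288.9421838312696 124.77232152024258
285.6484984623954 23.12716799340695
```

View pics/w12.png

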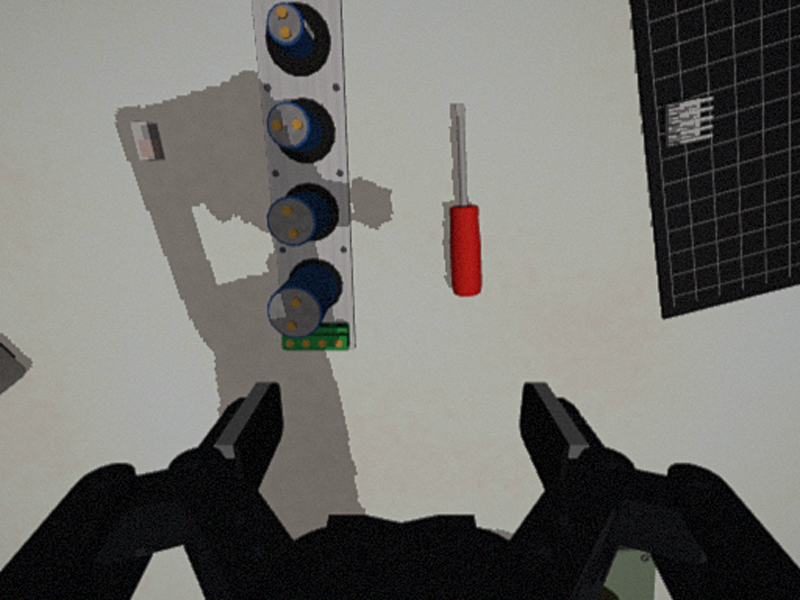

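All four stand on the pads in order of height, with tops at about (296,306), (292,217), (290,125) and (285,24). cap70 reads a few pixels off prediction, so I'll check the centring numerically by fitting silhouettes in this image.

```bash
python3 - <<'E'
from h import *
from scipy.optimize import minimize
s=status.read_state();c=optics.camera("wrist")
im=c["color"].astype(int);R,G,B=im[...,0],im[...,1],im[...,2]
m=((B>R*1.6)&(B>G*1.25)&(B>40)).astype(np.uint8)
n,lab,st,ce=cv2.connectedComponentsWithStats(m)
t=np.linspace(0,2*np.pi,60)
def hull(x,y,r,h):
    p=[proj(c,(x+r*np.cos(a),y+r*np.sin(a),z),s) for z in (.01,.01+h) for a in t]
    return cv2.convexHull(np.float32(p))
for (x,y),h,r in zip([(.4401,.2117),(.5015,.2024),(.5629,.1931),(.6243,.1838)],[.07,.058,.046,.034],[.02,.0175,.015,.0125]):
    u,v=proj(c,(x,y,.01+h/2),s)
    k=min((i for i in range(1,n) if st[i,4]>60),key=lambda i:np.hypot(*(ce[i]-(u,v))))
    ys,xs=np.nonzero(lab==k);H=cv2.convexHull(np.float32(np.c_[xs,ys]))
    def cost(d):
        g=hull(x+d[0],y+d[1],r,h);a=cv2.intersectConvexConvex(H,g)[0]
        return cv2.contourArea(H)+cv2.contourArea(g)-2*a
    f=minimize(cost,[0,0],method="Nelder-Mead",options=dict(initial_simplex=[[0,0],[.004,0],[0,.004]]))
    print(st[k],(f.x*1000).round(1),f.fun/cv2.contourArea(H))
E
```

```text
[171 178  36  37 127] [-0.1 -0.8] 0.7880665712824402
[171 123  32  34 134] [-0.9 -0.4] 0.3973824173032928
[171  65  35  31 286] [-0.8 -0.3] 0.11889282755818172
[171   2  29  34 228] [-1.3 -0.1] 0.20649483647933703
```

```bash
python3 - <<'E'
from h import *
from scipy.optimize import minimize
s=status.read_state();c=optics.camera("wrist")
im=cv2.GaussianBlur(c["color"],(3,3),0).astype(int);R,G,B=im[...,0],im[...,1],im[...,2]
m=((B>R*1.35)&(B>G*1.15)&(B>20)).astype(np.uint8)
t=np.linspace(0,2*np.pi,60)
def hull(x,y,r,h):
    return cv2.convexHull(np.float32([proj(c,(x+r*np.cos(a),y+r*np.sin(a),z),s) for z in (.01,.01+h) for a in t]))
for (x,y),h,r in zip([(.4401,.2117),(.5015,.2024),(.5629,.1931),(.6243,.1838)],[.07,.058,.046,.034],[.02,.0175,.015,.0125]):
    w=np.zeros_like(m);cv2.fillConvexPoly(w,hull(x,y,r+.005,h).astype(int),1)
    ys,xs=np.nonzero(m*w);H=cv2.convexHull(np.float32(np.c_[xs,ys]))
    def cost(d):
        g=hull(x+d[0],y+d[1],r,h);a=cv2.intersectConvexConvex(H,g)[0]
        return cv2.contourArea(H)+cv2.contourArea(g)-2*a
    f=minimize(cost,[0,0],method="Nelder-Mead",options=dict(initial_simplex=[[0,0],[.004,0],[0,.004]]))
    print(len(xs),(f.x*1000).round(1),f.fun/cv2.contourArea(H))
E
```

```text
683 [-0.4 -0.9] 0.1490464268321495
414 [-0.2 -1. ] 0.07061947603845628
386 [-0.7 -0.4] 0.05106716350625702
370 [-0.8  0.4] 0.06812550234842328
```

All four are within about 1 mm of their pad centres, upright, released and clear of the arm. Handing in.

```bash
python3 -c "
from station import sign_off
print(sign_off())"
```

```text
the job is handed in; nothing more can be done
None
```

I handed the job in: all four capacitors stand upright and released on the pads, tallest next to the green block down to shortest, each within about 1 mm of its pad centre by the final wrist-camera check; `sign_off` gave no verdict.

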